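# Register a mount disc against the datum bar

### The job

The white mount disc in the photo-documentation fixture is turned the wrong way: push its orange peg round gently with a fingertip until the disc's flat edge lies flush against the brass bar, and press it firmly home against the bar with about 10 N for a moment. Then throw the red lock lever fully over to its other side, and leave the other things on the table where they are.

Things in the scene. Friction and masses are not known exactly. Their poses are not given: they have to be found in the camera images.
- fixture: Dark steel base plate fixed to the table, 10 mm thick, spanning its own x -128..72, y -90..195 mm. Origin on the table below where the seated disc's centre lies; x points square into the brass bar, z up. Two aluminium rails along x, inner faces at y = +-61.5 mm, and the plunger's cheeks (x -127..-83, |y| < 27) rise to 24 mm above the table. The disc can only slide along x and turn.
- bar: Brass alignment bar, fixed on the plate: 150 mm long along the fixture's y, 14 mm thick, its top 24 mm above the table. Its origin is the middle of the face that looks at the disc, 52 mm along x from the fixture's origin, 16 mm above the table; axes as the fixture's. The spring alone presses the seated disc on it with 3 to 5 N.
- disc: White disc, 120 mm across, 12 mm thick, about 0.6 kg, smooth rim, loose on the base plate (top 22 mm above the table). Origin: centre of underside. A flat with a black line along it is cut on its own +x side. A painted roundel, 44 mm across, is inlaid level with its top. At the start its centre lies 8 mm short of the fixture's origin along x; it moves in those 8 mm when the flat comes round.
- flat_mid (a point): Middle of the disc's flat, 52 mm from its centre, at half thickness; axes as the disc's. The flat is about 60 mm long with rounded corners. It starts turned 45 to 180 degrees away from the bar, either way round.
- peg_top (a point): Centre of the orange peg's top, 40 mm above the table. The peg, 12 mm in diameter, stands 18 mm above the disc's top, 36 mm from its centre towards the middle of the flat. Spring-loaded, the disc resists turning with some 4 to 12 N at the peg, less near flush. Once flush it resists sideways again; above about 9 N sideways it turns on past flush. More than 25 N could damage it.
- plunger (a joint): Blue spring plunger opposite the bar, travel in m along the fixture's x, 0 = pushed fully back; about 0.003 while the disc's round edge is on the bar, 0.011 with the flat seated on the bar. Its 16 mm wide round nose presses on the disc's rim with 3 to 4.5 N; top 23 mm above the table.
- lock (a joint): Lock lever, rad: 0 = leaning back towards the fixture's -x (start), 1.0 = fully over towards +x. It turns about a level axis along the fixture's y, which lies 32 mm above the table at fixture x = -20, y = 150 mm, and stays where it is left (about 1 N at the knob).
- lock_tip (a point): Centre of the lever's red ball knob, 26 mm in diameter, 60 mm from the lever's axis on a 10 mm steel rod; about 85 mm above the table at both ends of its swing, 58 mm of travel along the fixture's x. Its grey housing is 70 x 50 mm along fixture x and y, its top 35 mm above the table, with a round hub up to 45 mm on the axis.
- keepsake: Bystander: round wooden keepsake box with red lid, 68 mm across, 36 mm high, loose, beyond the brass bar. Origin: centre of its underside.
- brush: Bystander: loose dusting brush lying to the right (-y) of the fixture.
- swatch: Bystander: loose black colour reference strip with coloured patches, 30 x 110 x 8 mm, beyond the brass bar. Origin: centre of its underside.
There are look-alikes about, which are no part of the job. Of the things shaped like the disc, the white one is meant.

How it is judged:
On the way, in this order (a step that is already met when the one before it is completed fails the run):
1. the disc's flat lies flush against the brass bar and is pressed on it with 10 N or more (the spring's share counts) (angle between the x axis of disc and the x axis of fixture, either way round below 0.025 rad and x of flat_mid in the frame of bar above -0.002 m and contact force between disc and bar above 10 N), for 0.3 s.
2. the lock lever is thrown fully over (value of joint lock above 0.85 rad), for 0.2 s.
At the end, for the whole second after the job is handed in: The disc's flat lies against the brass bar (within 0.025 rad of parallel, no more than 2 mm off the bar), the lock lever is over at 0.85 rad or more, and the disc is at rest (angle between the x axis of disc and the x axis of fixture, either way round below 0.025 rad and x of flat_mid in the frame of bar above -0.002 m and value of joint lock above 0.85 rad and linear speed of disc below 0.01 m/s); the robot touches nothing.
It fails at once if the disc is pushed with more than 25 N by the fingers (contact force between the fingers and disc above 25 N).
It fails at once if the keepsake box is moved more than 15 mm (distance of keepsake from where it was at the start of the episode above 0.015 m).
It fails at once if the brush is moved more than 15 mm (distance of brush from where it was at the start of the episode above 0.015 m).
It fails at once if the colour strip is moved more than 15 mm (distance of swatch from where it was at the start of the episode above 0.015 m).
It also fails if it takes over 72 s, if anything falls off the work surface, if the arm or the gripper's body presses on something with over 40 N, if the wrist force passes 120 N, or if a joint passes its speed limit or range.

### The arm

A 6-joint arm with a two-finger parallel gripper is mounted at the origin on the work surface. World frame = base frame: x ahead of the robot, y to its left, z up, the work surface at z = 0. Lengths are in m, angles in rad, forces in N, time in s.
With the tool pointing down it reaches from about 0.425 to 0.95 m from the base axis. Payload 3.5 kg.
Tool frame: the origin (TCP) lies between the finger pads; the fingertips stand bot.finger_overhang ahead of it and the grasp point (between the pads) is the TCP (bot.finger_overhang is the distance from the TCP to the fingertips, in m); z points along the fingers, y is the direction in which the jaws open and shut (so a half turn about z gives the same grasp; the last joint's range is limited). The gripper opens to 85 mm and grips with 20 to 120 N. Pads are 22 mm wide; open, the fingers measure 114 mm over their backs; the gripper's body (76 mm by 85 mm) begins 54 mm behind the grasp point. The pads swing forward as they close: fully open they stand 13 mm farther back than shut.
Start: joints at [0.975, 0.286, 1.577, -0, 1.279, -0.15], TCP at [0.291, 0.609, 0.25] pointing down, gripper open.
Joint ranges: [-2.77, 2.77], [-0.9, 2.22], [0.21, 2.48], [-1.53, 4.67], [0.24, 2.81], [-2.84, 2.84]. Speed limits (rad/s): [2.79, 2.79, 3.14, 3.14, 3.14, 3.14].

### API

Orientations are given as a unit quaternion [x, y, z, w].
In Python, from rig import bot, grip, ik, vision, workorder gives the robot as it stands. The module is installed in compiled form; this text tells all that it offers. Calls block until the motion is done:
- bot.move_ptp(position, orientation): joint-space move of the TCP to a pose.
- bot.move_l(position, rot=None, velocity=0.15, until_force=None): straight line of the TCP; rot=None keeps the orientation; velocity is the mean speed in m/s. With until_force (N) it stops when the force on the tool has changed by that much, and returns True; else False.
- bot.move_joints(angles): joint-space move.
- grip(opening): finger opening in m; the grip force is fixed at half the most; returns when the fingers have stopped.
- bot.hold(seconds).
- ik(position, orientation): joint angles nearest the present ones, or None.
- vision.grab_frame(name): name is "scene" or "top"; returns a dict with "image" (384x512x3 uint8, red, green, blue), "K" (3x3 intrinsics, pixels), "R" (3x3) and "t" (3): a world point X has camera coordinates R X + t. Camera axes: x right, y down, z forward; pixel columns grow to the right and rows downward; lengths in m; the calibration is good to about 2 mm. A picture is of the moment at which its call begins. There is no depth.
A pose or a line that the arm cannot do raises bot.PlanningError and nothing moves.
- workorder.sign_off(): hands the job in, once; it reports no verdict.
Readings, each from a call of its own:
- bot.current_time(): time.
- bot.current_q(): joint angles.
- bot.current_qd(): joint speeds.
- bot.current_joint_torque(): joint torques, N m.
- bot.current_ee_pos(): TCP position.
- bot.current_eef_rot(): TCP orientation.
- bot.current_force(): force on the tool from outside, world axes, zero at the start.
- bot.current_ft_torque(): the same for the moment, N m.
- bot.current_finger_gap(): finger opening in m.
Only numpy, scipy, OpenCV 4.12 (cv2) and the standard library are available. Lean on these libraries where they do the work, as an engineer would, in place of code of your own. Each camera call takes 0.05 s, during which the arm holds its last target. There are 200 camera calls.

## Working session

There is one attempt and no reset: what is moved stays moved. The work goes in short steps, each a Python script; the robot and the scene stay as the last script left them, time stands still between calls to the robot, and variables do not carry over. Pictures are saved under pics/ and viewed, about 8 in all and at most 12, crops included, and the job is handed in when it is done.

```bash
mkdir -p pics; python3 - <<'E'
from rig import bot,vision
import cv2,numpy as np
for n in("scene","top"):
    f=vision.grab_frame(n); np.savez(n+"0.npz",**f)
    cv2.imwrite(f"pics/{n}0.png",cv2.cvtColor(f["image"],cv2.COLOR_RGB2BGR))
    print(n,f["K"].round(1).tolist(),f["R"].round(4).tolist(),f["t"].round(4).tolist())
print(bot.finger_overhang,bot.current_eef_rot(),bot.current_ee_pos(),bot.current_time())
E
```

```text
scene [[355.6, 0.0, 252.5], [0.0, 355.6, 197.0], [0.0, 0.0, 1.0]] [[-0.6828, 0.7306, -0.0], [0.4533, 0.4237, -0.7842], [-0.5729, -0.5355, -0.6205]] [0.4404, -0.1697, 1.1693]
top [[422.3, 0.0, 251.7], [0.0, 422.3, 198.5], [0.0, 0.0, 1.0]] [[-0.0266, -0.9996, -0.0027], [-0.9964, 0.0267, -0.0808], [0.0808, 0.0005, -0.9967]] [-0.0588, 0.6026, 0.9801]
0.019 [ 2.21046504e-01  9.75262696e-01 -9.83892797e-04 -3.85819052e-04] [0.29068685 0.60858769 0.24907509] 0.1
```

View pics/top0.png

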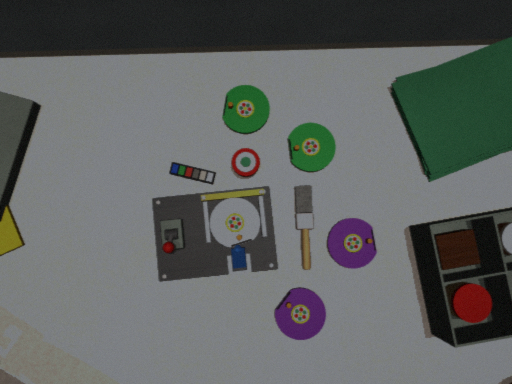

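View pics/scene0.png

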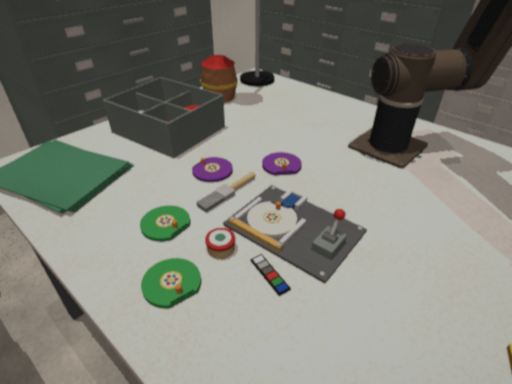

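The top view shows the fixture plate at about (215,235), the brass bar at (233,195), the lock knob at (169,248) and the plunger at (239,257). There are five candidate discs: white (235,222), green (246,109) and (312,147), purple (352,243) and (301,314). The white one is meant because it sits in the fixture against the bar and plunger. Its peg appears near (239,238), and I'll confirm that in a crop.

```bash
cat > h.py <<'E'
import numpy as np,cv2
from rig import bot,vision,grip,ik,workorder
def ray(f,uv,z):
    R,t,K=f["R"],f["t"],f["K"]
    d=R.T@np.linalg.inv(K)@np.array([uv[0],uv[1],1.]); c=-R.T@t
    return c+d*(z-c[2])/d[2]
def proj(f,X):
    p=f["K"]@(f["R"]@np.asarray(X)+f["t"]); return p[:2]/p[2]
def tri(fs,uvs):
    A=[];b=[]
    for f,uv in zip(fs,uvs):
        R,t=f["R"],f["t"]; d=R.T@np.linalg.inv(f["K"])@np.array([uv[0],uv[1],1.]); d/=np.linalg.norm(d)
        P=np.eye(3)-np.outer(d,d); A.append(P); b.append(P@(-R.T@t))
    x=np.linalg.lstsq(np.vstack(A),np.hstack(b),rcond=None)[0]
    return x
def blobs(f,lo,hi,box=None,minA=4):
    hsv=cv2.cvtColor(f["image"],cv2.COLOR_RGB2HSV); m=cv2.inRange(hsv,np.array(lo),np.array(hi))
    if box: k=np.zeros_like(m); x0,y0,x1,y1=box; k[y0:y1,x0:x1]=255; m&=k
    cs=cv2.findContours(m,cv2.RETR_EXTERNAL,cv2.CHAIN_APPROX_NONE)[0]
    return m,sorted([c for c in cs if cv2.contourArea(c)>=minA],key=cv2.contourArea,reverse=True)
def cen(c): M=cv2.moments(c); return np.array([M["m10"]/M["m00"],M["m01"]/M["m00"]])
E
python3 - <<'E'
from h import *
T=dict(np.load("top0.npz"));S=dict(np.load("scene0.npz"))
for n,f,box in(("top",T,(140,170,290,290)),("scene",S,(215,175,375,285))):
    for col,lo,hi in(("brass",(15,90,70),(35,255,255)),("red",(0,160,60),(6,255,255)),("orange",(7,120,80),(16,255,255)),("blue",(100,150,40),(125,255,255)),("white",(0,0,120),(180,60,255))):
        m,cs=blobs(f,lo,hi,box)
        for c in cs[:4]: print(n,col,cv2.contourArea(c),cen(c).round(1),[np.round(v,1) for v in cv2.minAreaRect(c)])
m,cs=blobs(T,(0,0,30),(180,90,95),(140,170,290,290))
c=cs[0];r=cv2.minAreaRect(cv2.convexHull(c));b=cv2.boxPoints(r);print(r)
for p in b: print(p,ray(T,p,.01).round(4))
a=cv2.resize(T["image"][180:285,150:280],None,fx=4,fy=4,interpolation=cv2.INTER_CUBIC)
cv2.imwrite("pics/c1.png",cv2.cvtColor(a,cv2.COLOR_RGB2BGR))
E
```

```text
top brass 283.0 [231.7 194.3] [array([231.8, 194.3]), array([ 6.2, 62.4]), np.float64(84.1)]
top brass 239.5 [234.6 222.2] [array([234.8, 222.3]), array([17. , 17.7]), np.float64(45.0)]
top brass 13.0 [238.9 236.9] [array([239., 237.]), array([4., 4.]), np.float64(90.0)]
top red 74.0 [167.6 247. ] [array([168., 247.]), array([10., 10.]), np.float64(90.0)]
top red 57.5 [245.1 172.6] [array([245.5, 172.5]), array([ 5., 21.]), np.float64(90.0)]
top red 30.0 [188.3 172.8] [array([188.2, 172.6]), array([6.1, 6.8]), np.float64(14.0)]
top blue 230.0 [238.3 256.8] [array([238., 256.]), array([22.2, 13. ]), np.float64(85.6)]
top blue 14.0 [174.1 171.2] [array([174. , 171.5]), array([3., 6.]), np.float64(90.0)]
top white 17065.0 [214.7 231.6] [array([214.5, 229.5]), array([119., 149.]), np.float64(90.0)]
top white 24.5 [209.5 176.6] [array([209.5, 176.6]), array([4.1, 7.8]), np.float64(14.0)]
top white 16.0 [202.6 175.1] [array([202.5, 175. ]), array([6., 3.]), np.float64(90.0)]
scene brass 415.0 [255.2 233.8] [array([255.5, 233.5]), array([60.4,  9. ]), np.float64(29.5)]
scene brass 83.0 [242
[... 766 characters left out ...]
), array([5., 2.]), np.float64(-0.0)]
scene white 10349.5 [296.  225.5] [array([294.5, 229.5]), array([109., 159.]), np.float64(90.0)]
scene white 188.0 [221.7 237.1] [array([222.5, 237.5]), array([15., 15.]), np.float64(90.0)]
scene white 36.0 [320.3 241.6] [array([320.3, 242.3]), array([9.2, 5.7]), np.float64(45.0)]
scene white 19.0 [333.5 227.5] [array([333.5, 227.5]), array([ 2.4, 12.1]), np.float64(21.8)]
((213.6370086669922, 233.30136108398438), (84.16656494140625, 120.02111053466797), 83.9909896850586)
[149.55069 197.7315 ] [0.6105 0.1716 0.01  ]
[268.91235 185.16711] [ 0.6333 -0.1173  0.01  ]
[277.72333 268.87122] [ 0.4324 -0.1323  0.01  ]
[158.36166 281.4356 ] [0.4104 0.1521 0.01  ]
```

View pics/c1.png

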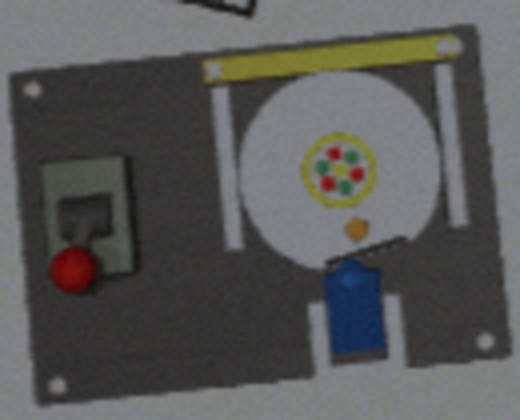

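The crop confirms it: the white disc's flat, with its black line running from (327,262) to (407,237), faces the plunger. The orange peg is at (357,230), below and slightly right of the roundel at (338,170). The flat is about 168° off, so the short way round is counter-clockwise, via fixture −y. Next I compute the poses.

```bash
python3 - <<'E'
from h import *
T=dict(np.load("top0.npz"));S=dict(np.load("scene0.npz"))
bx=(140,170,290,290)
r=cv2.minAreaRect(blobs(T,(15,90,70),(35,255,255),bx)[1][0]);b=cv2.boxPoints(r)
P=np.array([ray(T,p,.024) for p in b]);print("bar",P.round(4).tolist())
# long axis
e=sorted(P,key=lambda p:p[1]); v=(e[2]+e[3]-e[0]-e[1])/2; ybar=np.arctan2(-v[0],v[1]); bc=P.mean(0)
cr=lambda x,y:(150+(x+.5)/4-.5,180+(y+.5)/4-.5)
s=[ray(T,cr(*p),.024) for p in((213,70),(449,47))]; v2=s[0]-s[1]; y2=np.arctan2(-v2[0],v2[1])
sc=[ray(T,cr(*p),.011) for p in((33,89),(57,385),(486,341))]
v3=sc[0]-sc[1]; v4=sc[1]-sc[2]
print("yaw bar,screws,plate x,plate y deg",np.degrees([ybar,y2,np.arctan2(v3[1],v3[0]),np.arctan2(-v4[0],v4[1])]))
print("bar screw mid",((s[0]+s[1])/2).round(4),"bar c",bc.round(4))
d=ray(T,cen(blobs(T,(15,90,70),(35,255,255),bx)[1][1]),.022); print("disc c (roundel)",d.round(4))
pk=tri([T,S],[cen(blobs(T,(5,110,70),(20,255,255),(230,230,250,245))[1][0]),cen(blobs(S,(5,110,70),(20,255,255),(268,195,288,212))[1][0])])
print("peg tri",pk.round(4),"peg top-only",ray(T,(238.9,236.9),.038).round(4))
k=tri([T,S],[(168,247.2),(338.7,214)]);print("knob",k.round(4))
bs=tri([T,S],[cen(blobs(T,(15,90,70),(35,255,255),bx)[1][0]),(255.2,233)]);print("bar tri",bs.round(4))
for y in np.radians([5,5.6]):
    R=np.array([[np.cos(y),-np.sin(y)],[np.sin(y),np.cos(y)]])
    print("origin from bar",bc[:2]-R@[.059,0],"disc",d[:2]+R@[.008,0],"knob",k[:2]-R@[-.049,.15],"plate",ray(T,(213.64,233.3),.01)[:2]-R@[-.028,.0525],"peg ang",np.degrees(np.arctan2(*(pk-d)[[1,0]])-y))
E
```

```text
bar [[0.614, 0.047, 0.024], [0.6254, -0.1012, 0.024], [0.6105, -0.1023, 0.024], [0.5992, 0.0457, 0.024]]
yaw bar,screws,plate x,plate y deg [4.39466506 4.0532131  4.12345377 4.28860582]
bar screw mid [ 0.6123 -0.0291  0.024 ] bar c [ 0.6123 -0.0277  0.024 ]
disc c (roundel) [ 0.5457 -0.0327  0.022 ]
peg tri [ 0.5101 -0.0416  0.0331] peg top-only [ 0.5109 -0.0427  0.038 ]
knob [0.4925 0.1141 0.0828]
bar tri [ 0.6115 -0.0256  0.0174]
origin from bar [ 0.55352318 -0.03282635] disc [ 0.55362118 -0.03204195] knob [ 0.55436677 -0.03107589] plate [ 0.55330625 -0.03126702] peg ang -171.05285612154168
origin from bar [ 0.55358025 -0.03344155] disc [ 0.55361344 -0.03195853] knob [ 0.55588345 -0.03041987] plate [ 0.55382659 -0.03092428] peg ang -171.6528561215417
```

Fixture yaw is about 4.25° and its origin about (0.5536, −0.032); the bar, disc, plate and knob agree within 2 mm. The peg is at −171°. I'll straddle it loosely with the jaws along the tangent and drive it round the arc, checking force.

```bash
cat >> h.py <<'E'
from scipy.spatial.transform import Rotation as Ro
YAW=np.radians(4.25); O=np.array([.5536,-.032])
c,s=np.cos(YAW),np.sin(YAW); RF=np.array([[c,-s],[s,c]])
def W(x,y,z): return np.r_[O+RF@[x,y],z]
def F(p): return RF.T@(np.asarray(p)[:2]-O)
def Q(a): # tool down, tool x heading a (fixture frame, rad)
    a=a+YAW; X=[np.cos(a),np.sin(a),0]; Y=[np.sin(a),-np.cos(a),0]
    return Ro.from_matrix(np.array([X,Y,[0,0,-1]]).T).as_quat()
def arc(phi,z,cx=-.008,r=.036): return W(cx+r*np.cos(phi),r*np.sin(phi),z),Q(phi+np.pi)
def ff(): f=bot.current_force(); return np.r_[RF.T@f[:2],f[2]].round(1)
def snap(n,name):
    f=vision.grab_frame(n); cv2.imwrite(f"pics/{name}.png",cv2.cvtColor(f["image"],cv2.COLOR_RGB2BGR)); return f
E
python3 - <<'E'
from h import *
p0=np.radians(-170.5)
for d in(-170.5,-90,0,9):
    p,q=arc(np.radians(d),.047); print(d,ik(p,q))
p,q=arc(p0,.15)
grip(.024); print(bot.current_finger_gap())
bot.move_ptp(p,q); print(bot.current_q().round(2),bot.current_time(),ff())
p,q=arc(p0,.08); bot.move_l(p,velocity=.1); print(ff())
f=snap("scene","s1"); f2=snap("top","t1")
a=cv2.resize(f["image"][150:270,210:370],None,fx=4,fy=4); b=cv2.resize(f2["image"][170:290,140:290],None,fx=4,fy=4)
cv2.imwrite("pics/c2.png",cv2.cvtColor(a,cv2.COLOR_RGB2BGR)); print(bot.current_time())
E
```

```text
-170.5 [-2.78655888e-01  2.02742097e-01  2.09755316e+00 -4.44089210e-16
  8.41297399e-01  1.05215767e+00]
-90 [-3.07916702e-01  2.80102435e-01  2.00054637e+00 -4.44089210e-16
  8.60943850e-01 -3.82093195e-01]
0 [-2.25573997e-01  3.35664414e-01  1.92740228e+00 -4.44089210e-16
  8.78525962e-01 -1.87054682e+00]
9 [-2.16394304e-01  3.33592321e-01  1.93017968e+00 -4.44089210e-16
  8.77820654e-01 -2.01844676e+00]
0.024223042153906086
[-0.28  0.04  2.06  0.    1.05  1.05] 3.1667 [ 0.   0.8 -0.2]
[ 0.8 -0.1  0.4]
4.1167
```

View pics/c2.png

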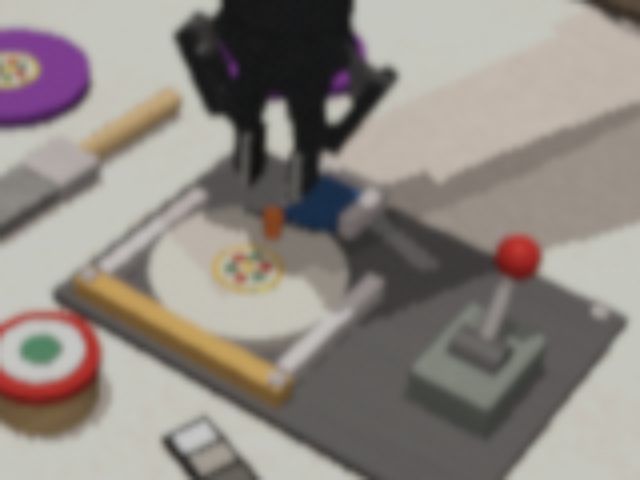

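The fingers, at crop (248,150) and (300,170), stand either side of the peg at (272,220). Next I descend and drive the arc.

```bash
python3 - <<'E'
from h import *
p,q=arc(np.radians(-170.5),.047); print("down",bot.move_l(p,velocity=.05,until_force=5),bot.current_ee_pos().round(4)); f0=ff(); print(f0)
for d in np.append(np.arange(-162,0,7),2):
    p,q=arc(np.radians(d),.047)
    hit=bot.move_l(p,rot=q,velocity=.035,until_force=17); f=ff()
    print(int(d),f,end=" | ")
    if hit or np.linalg.norm(f[:2])>19: print("STOP",d,hit); break
print(bot.current_time())
f=snap("top","t2"); f2=snap("scene","s2")
a=cv2.resize(f["image"][180:285,150:280],None,fx=4,fy=4);b=cv2.resize(f2["image"][165:270,215:345],None,fx=3,fy=4)[:, :280]
cv2.imwrite("pics/c3.png",cv2.cvtColor(np.hstack([a,b]),cv2.COLOR_RGB2BGR))
E
```

```text
down False [ 0.5108 -0.0412  0.047 ]
[ 0.1 -0.1  1.5]
-162 [-0.5 -0.5  0.7] | -155 [-0.4 -0.3 -0.5] | -148 [-2.   4.2  2.5] | -141 [-5.3  7.5  3.4] | -134 [-6.6  9.2  4.9] | -127 [-7.2  2.7  1.3] | -120 [-4.4  0.6 -2.2] | -113 [-6.3  1.3 -0.1] | -106 [-3.   0.5 -1.6] | -99 [-3.4 -1.  -1.3] | -92 [-5.  -0.4 -1.1] | -85 [-3.4 -1.2 -1.9] | -78 [-0.9 -1.2 -0.8] | -71 [-2.  -1.1 -0.8] | -64 [-1.9 -0.1 -1. ] | -57 [-2.1  0.   0.4] | -50 [-3.5 -1.4  0.3] | -43 [-4.2 -3.1  0.3] | -36 [ 0.1 -1.2 -0.5] | -29 [-1.3 -3.4 -0.4] | -22 [ 0.3 -3.  -0.6] | -15 [0.6 0.1 0. ] | -8 [ 0.6 -3.5 -0.2] | -1 [ 1.3 -3.5 -0.6] | 2 [ 0.2 -0.2 -0.2] | 11.8
```

View pics/c3.png

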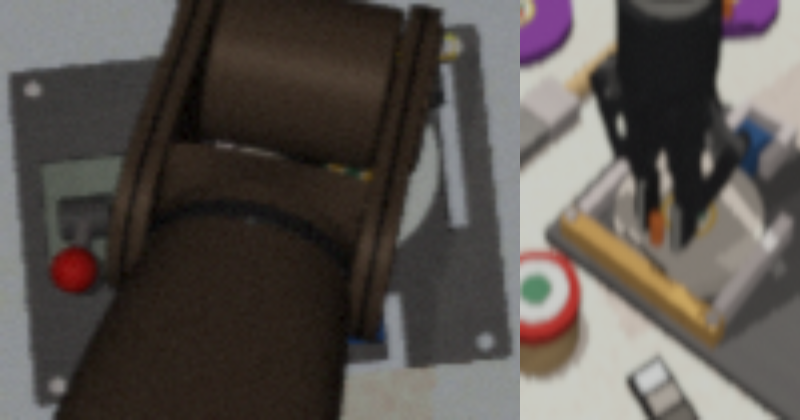

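The peg sits between the fingers just short of the bar. I'll finish the last few degrees in small steps, watching for the resistance to drop and rise again, then lift clear and look.

```bash
python3 - <<'E'
from h import *
for d in (4,6,7.5,9):
    p,q=arc(np.radians(d),.047,cx=-.004)
    hit=bot.move_l(p,rot=q,velocity=.02,until_force=6); print(d,hit,ff(),F(bot.current_ee_pos()).round(4))
    if hit: break
bot.move_l(bot.current_ee_pos()+[0,0,.06],velocity=.1)
q=Q(np.pi)
bot.move_ptp(W(-.02,0,.2),q)
grip(0.); 
bot.move_ptp(W(-.135,0,.25),q)   # back so the top camera sees the disc
f=snap("top","t3"); f2=snap("scene","s3"); np.savez("t3.npz",**f);np.savez("s3.npz",**f2); print(bot.current_time(),ff())
a=cv2.resize(f["image"][180:285,180:280],None,fx=4,fy=4);b=cv2.resize(f2["image"][180:285,215:315],None,fx=4,fy=4)
cv2.imwrite("pics/c4.png",cv2.cvtColor(np.hstack([a,b]),cv2.COLOR_RGB2BGR))
E
```

```text
4 False [ 0.5 -0.5  0.1] [0.032  0.0027]
6 False [ 1.4 -0.4  0.8] [0.0319 0.0039]
7.5 False [-0.4  0.8  0.5] [0.0316 0.0049]
9 False [ 0.2  0.7 -0.2] [0.0315 0.0058]
15.2917 [ 0.2 -0.7  0.4]
```

View pics/c4.png

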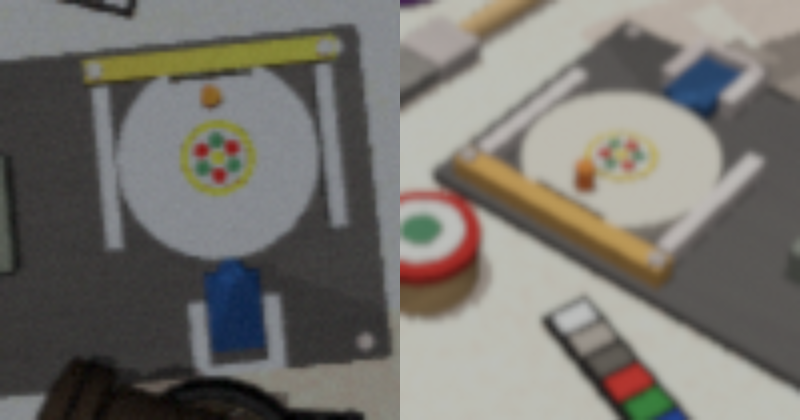

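The crop shows the flat's black line lying along the bar, from (165,78) to (252,72), with the peg at (210,97). It looks flush. Next I press from behind the peg.

```bash
python3 - <<'E'
from h import *
T=dict(np.load("t3.npz"));S=dict(np.load("s3.npz"))
ct=cen(blobs(T,(5,110,70),(20,255,255),(225,196,240,210))[1][0]);cs=cen(blobs(S,(5,140,70),(16,255,255),(255,215,268,230))[1][0])
k=tri([T,S],[ct,cs]);print("peg",F(k).round(4),k[2].round(4),"top only",F(ray(T,ct,.038)).round(4))
cr=lambda x,y:(180+(x+.5)/4-.5,180+(y+.5)/4-.5)
a,b=[F(ray(T,cr(*p),.022)) for p in((165,79),(252,72))];print("line",a,b,np.degrees(np.arctan2(*(a-b))))
y=float(np.clip(F(k)[1],-.002,.002)); q=Q(np.pi)
bot.move_ptp(W(.008,y,.12),q)
print("down",bot.move_l(W(.008,y,.047),velocity=.08,until_force=5)); b0=ff();print(b0)
print("touch",bot.move_l(W(.03,y,.047),velocity=.012,until_force=4),F(bot.current_ee_pos()).round(4),ff())
for i in range(12):
    f=np.mean([ff() for _ in range(1)],axis=0)
    dx=b0[0]-f[0]; print(round(dx,1),f,F(bot.current_ee_pos()).round(4))
    if dx>9.0: break
    x,yy=F(bot.current_ee_pos()); 
    bot.move_l(W(x+.0006,y,.047),velocity=.006,until_force=8); bot.hold(.1)
for _ in range(5): bot.hold(.2); print(ff())
print(bot.current_time())
E
```

```text
peg [0.0348 0.0016] 0.0308 top only [0.0351 0.0001]
line [0.04949028 0.02708889] [ 0.04842862 -0.02490977] 1.1696486797922776
down False
[-0.2 -0.1  0.1]
touch True [0.0175 0.0018] [ 0.  -0.3 -1. ]
-0.2 [ 0.  -0.3 -1. ] [0.0175 0.0018]
0.3 [-0.5  0.5 -0.2] [0.0179 0.0016]
3.0 [-3.2 -0.2  1.4] [0.018  0.0016]
3.8 [-4.  -0.1  0.5] [0.0181 0.0017]
5.7 [-5.9  0.2  1.2] [0.0181 0.0017]
5.0 [-5.2 -0.8  2.6] [0.0181 0.0017]
5.0 [-5.2 -1.1  1.4] [0.0181 0.0016]
4.9 [-5.1 -0.8  1. ] [0.0181 0.0017]
5.0 [-5.2 -0.1  1.1] [0.0181 0.0017]
5.5 [-5.7 -1.   1.9] [0.0182 0.0017]
5.1 [-5.3 -0.9  1.9] [0.0181 0.0017]
6.0 [-6.2 -0.4  1.6] [0.0181 0.0017]
[-4.3  0.3  0.5]
[-5.2 -1.   2.3]
[-5.6  0.2  1.4]
[-4.5 -1.   1.5]
[-4.2 -0.8  1.9]
23.5167
```

Stepping from the measured position levels off at about 5 N, because the arm yields roughly 8 N/mm. I'll ramp the commanded target instead.

```bash
python3 - <<'E'
from h import *
def m():
    v=[]
    for _ in range(5): bot.hold(.04); v.append(ff())
    return np.mean(v,axis=0).round(1)
for x in np.arange(.0189,.0212,.0003):
    bot.move_l(W(x,.0017,.047),velocity=.006); f=m(); print(round(x,4),f,F(bot.current_ee_pos()).round(4))
    if f[0]<-10.5: break
for _ in range(4): bot.hold(.1); print(m())
bot.move_l(W(.005,.0017,.047),velocity=.03); print(ff(),bot.current_time())
bot.move_l(W(.005,.0017,.2),velocity=.15)
bot.move_ptp(W(-.135,0,.25),Q(np.pi))
f=snap("top","t4"); np.savez("t4.npz",**f); print(bot.current_time())
a=cv2.resize(f["image"][190:240,200:270],None,fx=8,fy=8,interpolation=cv2.INTER_CUBIC)
cv2.imwrite("pics/c5.png",cv2.cvtColor(a,cv2.COLOR_RGB2BGR))
E
```

```text
0.0189 [-6.  -0.7  1.8] [0.0182 0.0017]
0.0192 [-6.4 -0.9  2.5] [0.0182 0.0017]
0.0195 [-7.6 -0.8  3.2] [0.0182 0.0017]
0.0198 [-7.9 -1.2  3.5] [0.0183 0.0017]
0.0201 [-9.  -0.6  3.9] [0.0183 0.0017]
0.0204 [-9.1 -1.3  4.6] [0.0183 0.0017]
0.0207 [-10.1  -1.2   4.4] [0.0184 0.0018]
0.021 [-10.4  -0.9   5.1] [0.0184 0.0018]
[-10.7  -1.6   4.7]
[-10.6  -1.3   4.9]
[-10.4  -0.7   4.6]
[-10.6  -1.    5. ]
[ 0.4 -0.5  0.7] 29.1
30.9583
```

View pics/c5.png

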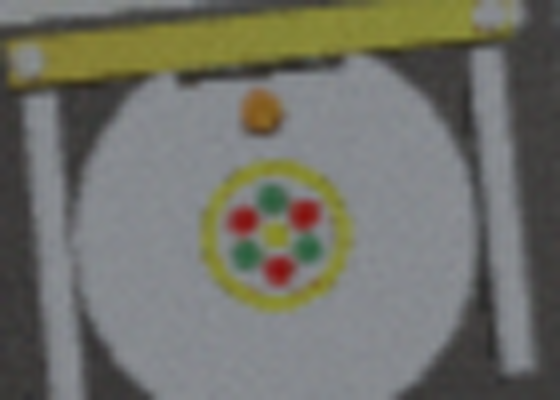

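10.5 N was held on the peg for over a second, on top of the spring. In the picture the black line's slope (−0.094) matches the bar edge (−0.089), so the flat is flush. Now the lever.

```bash
python3 - <<'E'
from h import *
q=Q(np.pi)
bot.move_ptp(W(-.092,.15,.2),q)
print("down",bot.move_l(W(-.092,.15,.093),velocity=.1,until_force=6),ff())
h=bot.move_l(W(-.004,.15,.093),velocity=.04,until_force=6); print("push",h,F(bot.current_ee_pos()).round(4),ff())
bot.hold(.3); print(ff())
x=F(bot.current_ee_pos())[0]
bot.move_l(W(x-.03,.15,.093),velocity=.08); bot.move_l(W(x-.03,.15,.2),velocity=.15)
bot.move_ptp(W(-.135,0,.25),q)
T=snap("top","t5");S=snap("scene","s5"); print(bot.current_time(),ff())
for f,box,n in((T,(150,190,190,280),"T"),(S,(290,190,370,250),"S")):
    print(n,[(cen(c).round(1),cv2.contourArea(c)) for c in blobs(f,(0,160,60),(6,255,255),box)[1]])
u,v=[[cen(c) for c in blobs(f,(0,160,60),(6,255,255),b)[1]] for f,b in((T,(150,190,190,280)),(S,(290,190,370,250)))]
if u and v: k=tri([T,S],[u[0],v[0]]); print("knob",F(k).round(4),k[2])
a=cv2.resize(T["image"][155:285,150:280],None,fx=3,fy=3);b=cv2.resize(S["image"][175:305,215:345+0],None,fx=3,fy=3)
cv2.imwrite("pics/c6.png",cv2.cvtColor(np.hstack([a,b]),cv2.COLOR_RGB2BGR))
E
```

```text
down False [-0.1  0.1  0.8]
push True [-0.0169  0.1501] [ 1.1 -0.2  0.7]
[ 0.7 -0.2  0. ]
37.1167 [ 0.7 -0.3 -0.2]
T [(array([165.7, 220.9]), 72.0)]
S [(array([325.9, 227.9]), 80.5)]
knob [0.0081 0.1507] 0.08440866332624085
```

View pics/c6.png

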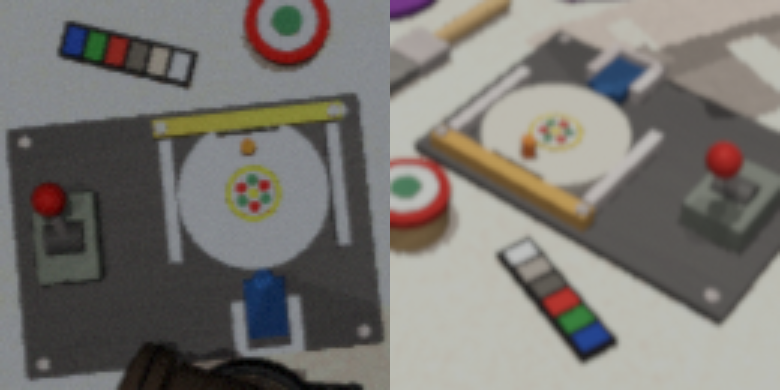

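The knob moved from fixture x −50 mm to +8 mm, which is the full 58 mm of travel. The disc is still flush and the bystanders are in place, so I'm handing in.

```bash
python3 -c "
from h import *
workorder.sign_off(); print(bot.current_time(),ff())"
```

```text
the job is handed in; nothing more can be done
the job is handed in; nothing more can be done
```

The white disc is flush against the brass bar and the lock lever is fully over. I handed the job in at about 37 s on the robot's clock.

- **Turning the disc:** I straddled the orange peg loosely with the fingers and drove it about 170° round, counter-clockwise. The highest sideways force read was about 11 N.
- **Pressing home:** Closed fingertips pushed the peg towards the bar with about 10.5 N for over a second, on top of the spring. The first press levelled off at about 5 N because the arm yields, so I raised the commanded target until the force was enough.
- **Lock lever:** I pushed the knob until the end-stop force was felt, at the expected place. The camera then put it 58 mm along from its start, which is the full throw.
- **Flush check:** An early hand-picked measurement of the flat's line was about 1.2° off, at the limit of pixel accuracy. After the press, the line and the bar edge agreed within about 0.3° in the enlarged top view.
- **Final state:** The last pictures show the disc still flush and the arm clear of everything. The keepsake box and colour strip look unmoved; the brush is only partly in that view, and I took no measured comparison of any of the three.

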